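# Load the chip shaker and lock the tray down

### The job

Load the chip shaker: first turn its T-handle lock until the bar is in line with the slot in the tray's lug, then carry the open tray of loose sleeves over by its handle, level and without losing one, and set it down (do not let it drop) flat between the guides with the T-bar up through the slot. Then turn the T-bar crosswise over the lug to lock the tray down, and let go; leave the V-block, dial gauge, spanner and plug gauge as they stand.

Things in the scene. Friction and masses are not known exactly. Their poses are not given: they have to be found in the camera images.
- shaker: Fixed vibrating table: cream base, rubber mounts, flat steel deck (x -110 to +170, y +-80 mm), top 70 mm above the bench. Origin on the bench under nest; x along the deck to the lock end. Yaw within 0.4 rad of 0; stands left or right. Guides 10 mm high at x = +-62 on both long sides and end stops at the -x end leave the tray 3 mm each way; their flared lips (to 19 mm high) catch 7 mm more.
- nest (a point): Middle of the tray's place, on the deck's top (70 mm above the bench); axes as shaker. When the tray is seated, its origin is here and its x axis points the same way.
- t_bar (a point): Middle of the lock's T-bar, on its upright turning axis, 33 mm above the deck, 124 mm from nest along the shaker's +x. Dark steel bar 60 mm long (this point's x axis), 14 mm thick, 18 to 40 mm above the deck, then a 9 mm thick crown to 46 mm; on a 12 mm shaft from a pedestal 80 mm wide, 11 mm high (shaker x 98 to 150). Grip it from above across its thickness, some 38 mm above the deck.
- lock (a joint): Turn of the T-bar about the vertical, rad, anticlockwise from above: 0 or +-pi = bar along the shaker's y axis, in line with the tray's slot (open); +-pi/2 = along the shaker's x axis, crosswise (locked). Starts between 0.5 and 2.6. No click and no stop near either; light friction (0.08 N m) holds it where it is left.
- tray: Open shallow sheet-steel tray, 180 (x) x 120 (y) mm, walls 3 mm thick, 15 mm high, floor 3 mm thick with drain holes. Origin at the centre of its underside. With its sleeves 0.65 to 0.85 kg. A flat lug at rim height (12 to 15 mm up), 100 mm wide, reaches from the +x end to x = 157 mm and has an oblong slot. Starts on the bench on the side away from the shaker, yaw within 0.6 rad of 0.
- tray_grip (a point): Middle of the tray's fixed handle: a black rectangular bar along the tray's y axis, 16 mm thick (x), 24 mm tall, clear length 114 mm, this point 95 mm above the tray's underside, over its middle. Two steel straps at y = +-58 mm carry it.
- tray_slot (a point): Middle of the lug's slot, at the lug's top (15 mm above the underside), x = 124 mm from the tray's origin. The slot goes right through and measures 26 mm (tray x) by 70 mm (tray y). The T-bar passes it only when turned to within about 0.2 rad of the tray's y axis.
- sleeve0: Turned aluminium sleeve, 36 mm diameter, 70 mm long, about 0.11 kg, one of three lying loose in the tray, free to roll; origin at its middle, x along its axis.
- sleeve1: Turned aluminium sleeve, 36 mm diameter, 70 mm long, about 0.11 kg, one of three lying loose in the tray, free to roll; origin at its middle, x along its axis.
- sleeve2: Turned aluminium sleeve, 36 mm diameter, 70 mm long, about 0.11 kg, one of three lying loose in the tray, free to roll; origin at its middle, x along its axis.
- v_block: Bystander: dark steel V-block, 75 x 50 x 44 mm, on the bench between shaker and tray; origin at the centre of its underside.
- dial_gauge: Bystander: dial indicator on a post with a magnetic base 75 x 60 mm, 135 mm tall, at the back of the work; origin at the centre of its underside.
- spanner: Bystander: steel spanner 170 mm long lying at the back left; origin at the middle of its underside.
- plug_gauge: Bystander: steel plug gauge 133 mm long, 36 mm diameter, lying at the back right; origin on the bench under its middle, x along it.
There are look-alikes about, which are no part of the job. Leave any brown or green look-alike of the sleeve2 alone. What is shaped like the sleeve1 but orange is not meant.

How it is judged (in metres and radians):
On the way, in this order (a step that is already met when the one before it is completed fails the run):
1. T-bar turned in line with the slot's direction (within 0.2 rad of the shaker's y axis) (angle between the x axis of t_bar and the y axis of shaker, either way round below 0.2 rad), for 0.2 s.
2. tray down flat in its place, T-bar up through the slot and still in line with it (x of tray in the frame of nest between -0.006 and 0.006 m and y of tray in the frame of nest between -0.006 and 0.006 m and z of tray in the frame of nest below 0.003 m and angle between the x axis of tray and the x axis of shaker, either way round below 0.06 rad and angle between tray's own z axis and vertical below 0.03 rad and x of tray_slot in the frame of nest above 0.1 m and angle between the x axis of t_bar and the y axis of shaker, either way round below 0.3 rad), for 0.2 s.
At the end, for the whole second after the job is handed in: Tray flat on the deck between the guides (within 6 mm each way, under 3 mm high, 0.06 rad square, lug at the lock end), T-bar crosswise over the lug (within 0.32 rad of the shaker's x axis), all three sleeves in the tray, all at rest (x of tray in the frame of nest between -0.006 and 0.006 m and y of tray in the frame of nest between -0.006 and 0.006 m and z of tray in the frame of nest below 0.003 m and angle between the x axis of tray and the x axis of shaker, either way round below 0.06 rad and angle between tray's own z axis and vertical below 0.03 rad and x of tray_slot in the frame of nest above 0.1 m and x of sleeve0 in the frame of tray between -0.088 and 0.088 m and y of sleeve0 in the frame of tray between -0.058 and 0.058 m and z of each of sleeve0, sleeve1, sleeve2 in the frame of tray below 0.045 m and x of sleeve1 in the frame of tray between -0.088 and 0.088 m and y of sleeve1 in the frame of tray between -0.058 and 0.058 m and x of sleeve2 in the frame of tray between -0.088 and 0.088 m and y of sleeve2 in the frame of tray between -0.058 and 0.058 m and angle between the x axis of t_bar and the y axis of shaker, either way round above 1.25 rad and linear speed of tray below 0.03 m/s and linear speed of each of sleeve0, sleeve1, sleeve2 below 0.06 m/s); the robot touches nothing.
It fails at once if tray tilted more than 15 degrees (angle between tray's own z axis and vertical above 0.26 rad).
It fails at once if a sleeve leaves the tray (distance between any of sleeve0, sleeve1, sleeve2 and tray above 0.125 m).
It fails at once if the tray is let fall (moves faster than 0.35 m/s with no finger on it) (linear speed of tray above 0.35 m/s and contact force between the fingers and tray below 0.05 N).
It fails at once if a bystander is pushed more than 20 mm or tipped (distance of any of v_block, dial_gauge, spanner, plug_gauge from where it was at the start of the episode above 0.02 m or angle between dial_gauge's own z axis and vertical above 0.3 rad).
It also fails if it takes over 70 s, if anything falls off the work surface, if the arm or the gripper's body presses on something with over 40 N, if the wrist force passes 120 N, or if a joint passes its speed limit or range.

### The arm

A 6-joint arm with a two-finger parallel gripper is mounted at the origin on the work surface. World frame = base frame: x ahead of the robot, y to its left, z up, the work surface at z = 0. Lengths are in m, angles in degrees, forces in N, time in s.
With the tool pointing down it reaches from about 0.375 to 0.9 m from the base axis. Payload 3.1 kg.
Tool frame: the origin (TCP) lies on the centre line of the jaws, within the pads' length; the fingertips stand 17 mm ahead of it and the grasp point (between the pads) lies 2 mm behind it; z points along the fingers, y is the line along which they close (so a half turn about z gives the same grasp; the last joint's range is limited). The gripper opens to 87 mm and grips with 3 to 60 N. Pads are 19 mm wide; open, the fingers measure 117 mm over their backs; the gripper's body (75 mm by 190 mm) begins 51 mm behind the grasp point.
Start: joints at [-73.997, 30.224, 82.088, -0, 67.689, -10.227], TCP at [0.276, -0.561, 0.24] pointing down, gripper open.
Joint ranges: [-176.69, 176.69], [-43.24, 126.21], [12.49, 139.97], [-82, 262], [0, 151.66], [-163.58, 163.58]. Speed limits (degrees/s): [159.86, 159.86, 180, 180, 180, 180].

### API

Orientations are given as a 3x3 rotation matrix whose columns are the frame's x, y, z axes.
In Python, from rig import bot, imaging, finder gives the robot as it stands. The module is installed in compiled form; this text tells all that it offers.
- The arm moves only by the tool play_rows, never from a script. Its argument "motion" is a list that holds one entry, the list of rows, each a list of 6 numbers: the shift along the tool's x, y, z in m, then the turn, a rotation vector about the tool's x, y, z in degrees. In form: [[[dx, dy, dz, wx, wy, wz], ...]]. A call has 1 to 8 rows; each row is the pose to reach, as a shift and turn from the pose commanded when the call began, along the tool's axes at that moment; what a row does not reach only later rows make up. A row lasts 1/12 s, in which the tool goes at most 41.7 mm and 7.16 degrees, less where a joint would pass 70% of its speed; a pose out of reach is approached as far as the arm can. A call with a gripper value outside its range is refused whole. "fingers" is the finger opening in m, from 0 to 0.087, set as the call begins (left out, the last holds). The fingers move at their own pace and stop on an object; the grip force is fixed at half the most. Time passes only in rows, so rows that repeat a pose let the fingers close. It gives the time, the measured TCP pose, the force, the opening and the grip force at its end, in the units of the state.
- bot.read_state(): the state, without advancing time (a new reading comes with each control period).
- imaging.capture(name): name is "scene" or "side" or "wrist"; returns a dict with "frame" (400x640x3 uint8, red, green, blue), "camera_matrix" (3x3 intrinsics, pixels), "R" (3x3) and "t" (3): a world point X has camera coordinates R X + t. Camera axes: x right, y down, z forward; pixel columns grow to the right and rows downward; lengths in m; the calibration is good to about 2 mm. A picture is of the moment at which its call begins. There is no depth.
- bot.hand_in(): hands the job in; it is judged then, once.
Trained networks look in the newest picture that a camera, given by its name, has taken for a name from the list of things; names that differ only in an ending like _2 or _b are one class to them, and where a whole thing is asked for, a point or a joint stands for the part that bears it (a point fixed in the world has none). Each returns a list of dicts, best first, with "confidence" (0 to 1); they miss things now and then, are a little off and sometimes report something else, mostly with a low value. They report only what shows in the picture. A call takes as long as a camera call. They do not tell look-alikes from the thing itself.
- finder.recognise(camera, name): "at" ([x, y, z] in m, in world coordinates, good to about 4 mm: the middle of the surface that is visible of it).
- finder.outline_of(camera, name): "pixels" (400x640 bool, what is visible of it).
The state is a dict: "time_s": time; "joint_positions": joint angles; "qvel": joint speeds; "tau": joint torques, N m; "position": TCP position; "tcp_rot": TCP orientation; "force": force on the tool from outside, world axes, zero at the start; "moment": the same for the moment, N m; "opening": opening from 0.0 (shut) to 1.0 (fully open); "grasp_force": force on a finger pad.
Only numpy, scipy, OpenCV 4.12 (cv2) and the standard library are available. Lean on these libraries where they do the work, as an engineer would, in place of code of your own. Each camera call takes 0.05 s, during which the arm holds its last target. There are 200 camera calls.

## Working session

There is one attempt and no reset: what is moved stays moved. The work goes in short steps, Python scripts to look and compute and a tool call to move; the robot and the scene stay as the last step left them, time stands still between calls to the robot, and variables do not carry over. Pictures are saved under pics/ and viewed, at most 10 in all, crops included, and the job is handed in when it is done.

Besides the shell and the picture viewer there is one more tool, called after ">>>" by a JSON object that holds its "op" and its "data". play_rows: Moves the arm, as the interface text tells. Its arguments: {"type":"object","properties":{"motion":{"type":"array"},"fingers":{"type":"number"}},"required":["motion"]}

```bash
mkdir -p pics; cat > h.py <<'E'
import numpy as np,cv2
from rig import bot,imaging,finder
def cap(n,f=None):
    c=imaging.capture(n)
    if f: cv2.imwrite('pics/'+f,c['frame'][:,:,::-1])
    return c
E
python3 - <<'E'
from h import *
s=bot.read_state();print(s['time_s'],s['position'],np.round(s['tcp_rot'],3).tolist())
a=cap('scene','s1.png');b=cap('side','d1.png')
cv2.imwrite('pics/both.png',np.vstack([a['frame'],b['frame']])[:,:,::-1][:, :])
for n in ['scene','side']:
  for o in ['shaker','t_bar','tray','tray_grip','tray_slot','sleeve0','v_block','dial_gauge']:
    print(n,o,[(np.round(r['at'],3).tolist(),round(r['confidence'],2)) for r in finder.recognise(n,o)])
E
```

```text
0.0 [ 0.27604526 -0.55997233  0.23857194] [[0.897, 0.442, -0.001], [0.442, -0.897, 0.002], [0.0, -0.002, -1.0]]
scene shaker [([0.535, -0.285, 0.07], 0.88)]
scene t_bar [([0.598, -0.288, 0.107], 0.73)]
scene tray [([0.474, 0.19, 0.016], 0.75), ([0.762, 0.211, 0.005], 0.57), ([0.599, -0.289, 0.112], 0.42)]
scene tray_grip [([0.474, 0.189, 0.014], 0.57)]
scene tray_slot [([0.469, 0.184, 0.012], 0.8)]
scene sleeve0 [([0.651, 0.068, 0.031], 0.97), ([0.396, 0.159, 0.033], 0.85), ([0.599, -0.289, 0.112], 0.71), ([0.492, 0.368, 0.028], 0.7), ([0.328, 0.367, 0.028], 0.64), ([0.368, -0.002, 0.032], 0.59), ([0.498, 0.2, 0.029], 0.58)]
scene v_block [([0.515, -0.013, 0.03], 0.85)]
scene dial_gauge [([0.776, -0.018, 0.032], 0.94)]
side shaker [([0.501, -0.226, 0.068], 0.77)]
side t_bar [([0.594, -0.273, 0.106], 0.77)]
side tray [([0.47, 0.22, 0.018], 0.85)]
side tray_grip [([0.47, 0.221, 0.015], 0.59)]
side tray_slot [([0.475, 0.222, 0.016], 0.89), ([0.759, 0.205, 0.007], 0.48)]
side sleeve0 [([0.486, 0.382, 0.031], 0.93), ([0.493, 0.226, 0.039], 0.91), ([0.644, 0.086, 0.029], 0.89), ([0.352, 0.023, 0.033], 0.88), ([0.453, 0.196, 0.034], 0.71), ([0.391, 0.185, 0.034], 0.58), ([0.321, 0.395, 0.031], 0.58)]
side v_block [([0.507, 0.019, 0.033], 0.58), ([0.472, 0.221, 0.016], 0.51)]
side dial_gauge [([0.767, -0.002, 0.03], 0.93)]
```

View pics/s1.png

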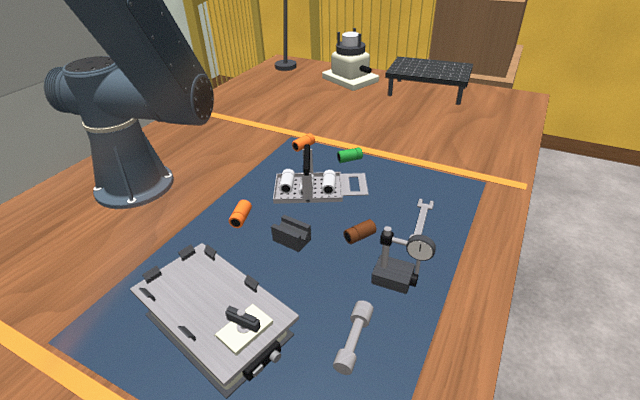

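View pics/d1.png

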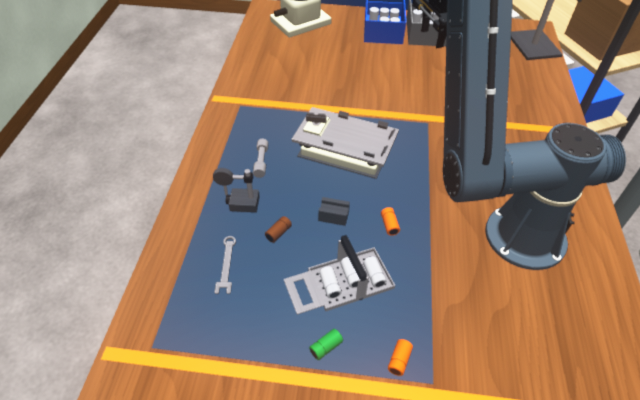

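The scene view shows the shaker at lower left (T-bar ~(243,318)), the tray at ~(310,183) with its slot to the right, and the orange, green and brown look-alikes outside it. The side view agrees: T-bar ~(316,118), tray handle ~(352,258). I'll get the wrist camera over the shaker.

>>> {"op": "play_rows", "data": {"motion": [[[0.27, -0.13, -0.12, 0, 0, 0], [0.27, -0.13, -0.12, 0, 0, 0], [0.27, -0.13, -0.12, 0, 0, 0], [0.27, -0.13, -0.12, 0, 0, 0], [0.27, -0.13, -0.12, 0, 0, 0], [0.27, -0.13, -0.12, 0, 0, 0], [0.27, -0.13, -0.12, 0, 0, 0], [0.27, -0.13, -0.12, 0, 0, 0]]]}}

```text
time_s: 1.57
position: [0.4627, -0.3221, 0.3612]
tcp_rot: [[0.896, 0.443, 0.002], [0.443, -0.896, -0.0], [0.002, 0.001, -1.0]]
force: [0.2, -0.7, 0.3]
opening: 1.0
grasp_force: 0.0
```

```bash
python3 - <<'E'
from h import *
a=cap('wrist','w1.png');print(np.round(-a['R'].T@a['t'],3),np.round(a['R'],2).tolist(),a['camera_matrix'][0],a['camera_matrix'][1,2])
s=bot.read_state();print(s['time_s'],s['position'],np.round(s['tcp_rot'],3).tolist())
for o in ['shaker','t_bar']: print([(np.round(r['at'],3).tolist(),round(r['confidence'],2)) for r in finder.recognise('wrist',o)])
E
```

```text
[ 0.524 -0.291  0.507] [[0.44, -0.9, 0.0], [-0.87, -0.43, 0.25], [-0.22, -0.11, -0.97]] [290.62983878   0.         321.35660571] 202.616447642305
1.6167 [ 0.46594924 -0.31904303  0.36359395] [[0.895, 0.447, 0.008], [0.447, -0.895, 0.0], [0.007, 0.003, -1.0]]
[([0.514, -0.263, 0.072], 0.95)]
[([0.591, -0.288, 0.115], 0.75)]
```

View pics/w1.png

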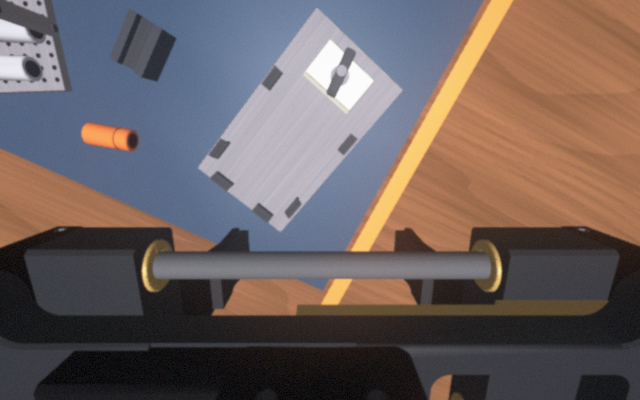

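The wrist picture shows the whole deck: corners ~(318,9), (402,90), (280,231), (199,167). The T-bar runs from (350,48) to (332,97), oblique to the deck, with the lock end at upper right.

```bash
cat >> h.py <<'E'
def proj(c,px,z):
    px=np.atleast_2d(px).astype(float)
    d=np.c_[px,np.ones(len(px))]@np.linalg.inv(c['camera_matrix']).T@c['R']
    o=-c['R'].T@c['t']
    return (o+d*((z-o[2])/d[:,2])[:,None])
def pts(m): return np.argwhere(m)[:,::-1]
def rect(c,m,z):
    p=proj(c,pts(m),z)[:,:2]
    (x,y),(w,h),a=cv2.minAreaRect((p*1000).astype(np.float32)); 
    if w<h: w,h,a=h,w,a+90
    return np.round([x,y,w,h,(a+90)%180-90],1)
E
python3 - <<'E'
from h import *
a=cap('wrist')
m=finder.outline_of('wrist','shaker')[0]['pixels']; print('deck',rect(a,m,.07))
print(np.round(proj(a,[(318,9),(402,90),(280,231),(199,167)],.07),4).tolist())
for r in finder.outline_of('wrist','t_bar'):
    print(r['confidence'],rect(a,r['pixels'],.112),r['pixels'].sum())
g=cv2.cvtColor(a['frame'],cv2.COLOR_RGB2GRAY)
# white pedestal & dark bar in its neighbourhood
sub=np.zeros_like(g);sub[35:115,300:380]=1
hull=np.zeros_like(g);cv2.fillPoly(hull,[np.array([(318,15),(396,90),(345,120),(290,60)])],1)
ped=(a['frame'].min(2)>175)&(hull>0); print('ped',rect(a,ped,.081),ped.sum())
bar=((g<85)&(hull>0)).astype(np.uint8)
n,l,st,ce=cv2.connectedComponentsWithStats(bar)
for i in range(1,n):
    if st[i,4]>60: print('bar',st[i],rect(a,l==i,.11))
w=cv2.resize(a['frame'][0:250,180:430],None,fx=3,fy=2.4,interpolation=cv2.INTER_CUBIC)
E
```

```text
deck [ 505.4 -261.2  281.2  161.4  -14.2]
[[0.6582, -0.2216, 0.07], [0.6209, -0.3723, 0.07], [0.3523, -0.3054, 0.07], [0.3911, -0.1544, 0.07]]
0.85 [ 5.953e+02 -2.836e+02  6.140e+01  1.470e+01  2.000e-01] 601
ped [ 595.4 -285.6  140.6   75.7   76. ] 4725
```

```bash
cat >> h.py <<'E'
def mv(x,y,z,yaw):
    s=bot.read_state();R=np.array(s['tcp_rot']);p=np.array(s['position'])
    d=R.T@(np.array([x,y,z])-p)
    from scipy.spatial.transform import Rotation as Q
    a=np.radians(yaw);T=np.array([[np.cos(a),np.sin(a),0],[np.sin(a),-np.cos(a),0],[0,0,-1]])
    w=Q.from_matrix(R.T@T).as_rotvec(degrees=True)
    print('t',round(s['time_s'],2),'pos',np.round(p,4),'yaw',round(np.degrees(np.arctan2(R[1,0],R[0,0])),2),'F',np.round(s['force'],1),'open',round(s['opening'],3),'gf',round(s['grasp_force'],1),'j6',round(s['joint_positions'][5],1))
    print('delta',np.round(d,4),'rot',np.round(w,2))
E
python3 - <<'E'
from h import *
mv(.5955,-.284,.17,0.2)
cap('scene');mv(.5955,-.284,.17,0.2)
E
```

```text
t 1.87 pos [ 0.4602 -0.3251  0.3589] yaw 26.19 F [-0.6  0.2 -0.2] open 1.002 gf 0.0 j6 17.2
delta [0.1397 0.0229 0.1887] rot [-0.04  0.07 25.99]
t 1.92 pos [ 0.46   -0.3254  0.3587] yaw 26.14 F [-0.   0.1 -1. ] open 0.995 gf 0.0 j6 17.2
delta [0.1401 0.0228 0.1885] rot [-0.07  0.07 25.94]
```

>>> {"op": "play_rows", "data": {"motion": [[[0.035, 0.006, 0.04, 0, 0, 6], [0.07, 0.012, 0.075, 0, 0, 12], [0.105, 0.018, 0.11, 0, 0, 18], [0.14, 0.023, 0.14, 0, 0, 24], [0.14, 0.023, 0.165, 0, 0, 26], [0.14, 0.023, 0.185, 0, 0, 26], [0.14, 0.023, 0.185, 0, 0, 26], [0.14, 0.023, 0.185, 0, 0, 26]]], "fingers": 0.04}}

```text
time_s: 2.58
position: [0.5948, -0.2836, 0.1718]
tcp_rot: [[1.0, 0.003, -0.006], [0.003, -1.0, 0.003], [-0.006, -0.003, -1.0]]
force: [-0.0, -0.2, 0.3]
opening: 0.502
grasp_force: 0.0
```

```bash
python3 - <<'E'
from h import *
a=cap('wrist','w2.png')
mv(.5955,-.284,.107,0.2)
for r in finder.outline_of('wrist','t_bar')[:2]: print(r['confidence'],rect(a,r['pixels'],.112),r['pixels'].sum())
E
```

```text
t 2.63 pos [ 0.596  -0.2847  0.1745] yaw 0.14 F [0.4 0.5 0.8] open 0.484 gf 0.0 j6 54.7
delta [-0.0004 -0.0007  0.0675] rot [-0.02  0.06 -0.06]
0.7 [ 600.5 -283.2   58.    14.3    1.6] 1398
```

View pics/w2.png

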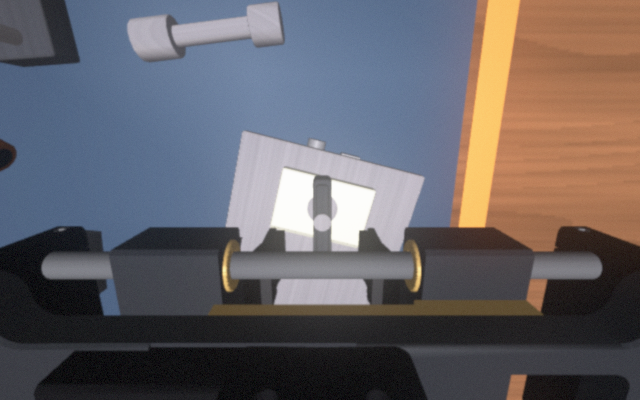

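The bar (column ~322, rows 177–250) is centred between the fingers (265 and 375) and lined up with them. Descending and gripping.

>>> {"op": "play_rows", "data": {"motion": [[[0, 0, 0.03, 0, 0, 0], [0, 0, 0.055, 0, 0, 0], [0, 0, 0.068, 0, 0, 0], [0, 0, 0.068, 0, 0, 0], [0, 0, 0.068, 0, 0, 0]]]}}

```text
time_s: 3.1
position: [0.597, -0.2844, 0.108]
tcp_rot: [[1.0, 0.003, 0.001], [0.003, -1.0, -0.001], [0.001, 0.001, -1.0]]
force: [-0.1, -0.7, 0.6]
opening: 0.459
grasp_force: 0.0
```

>>> {"op": "play_rows", "data": {"motion": [[[0, 0, 0, 0, 0, 0], [0, 0, 0, 0, 0, 0], [0, 0, 0, 0, 0, 0], [0, 0, 0, 0, 0, 0], [0, 0, 0, 0, 0, 0], [0, 0, 0, 0, 0, 0]]], "fingers": 0.005}}

```text
time_s: 3.6
position: [0.5971, -0.2838, 0.1073]
tcp_rot: [[1.0, 0.004, 0.001], [0.004, -1.0, -0.001], [0.001, 0.001, -1.0]]
force: [-1.0, -0.3, 2.0]
opening: 0.156
grasp_force: 30.0
```

>>> {"op": "play_rows", "data": {"motion": [[[0, 0, 0, 0, 0, -7], [0, 0, 0, 0, 0, -14], [0, 0, 0, 0, 0, -21], [0, 0, 0, 0, 0, -28], [0, 0, 0, 0, 0, -35], [0, 0, 0, 0, 0, -42], [0, 0, 0, 0, 0, -49], [0, 0, 0, 0, 0, -56]]]}}

```text
time_s: 4.27
position: [0.5969, -0.2833, 0.1072]
tcp_rot: [[0.551, 0.834, 0.0], [0.834, -0.551, 0.0], [0.0, 0.0, -1.0]]
force: [-0.8, 0.5, 3.9]
opening: 0.158
grasp_force: 30.0
```

>>> {"op": "play_rows", "data": {"motion": [[[0, 0, 0, 0, 0, -7], [0, 0, 0, 0, 0, -14], [0, 0, 0, 0, 0, -20], [0, 0, 0, 0, 0, -20], [0, 0, 0, 0, 0, -20], [0, 0, 0, 0, 0, -20], [0, 0, 0, 0, 0, -20], [0, 0, 0, 0, 0, -20]]]}}

```text
time_s: 4.93
position: [0.5967, -0.2832, 0.1072]
tcp_rot: [[0.24, 0.971, -0.0], [0.971, -0.24, 0.0], [0.0, -0.0, -1.0]]
force: [-1.4, 0.6, 6.0]
opening: 0.155
grasp_force: 30.0
```

>>> {"op": "play_rows", "data": {"motion": [[[0, 0, 0, 0, 0, 0], [0, 0, 0, 0, 0, 0], [0, 0, 0, 0, 0, 0], [0, 0, 0, 0, 0, 0]]], "fingers": 0.04}}

```text
time_s: 5.27
position: [0.5967, -0.2834, 0.1061]
tcp_rot: [[0.239, 0.971, -0.0], [0.971, -0.239, 0.0], [0.0, -0.0, -1.0]]
force: [-0.1, 0.4, -0.1]
opening: 0.381
grasp_force: 0.0
```

>>> {"op": "play_rows", "data": {"motion": [[[0, 0, -0.04, 0, 0, 0], [0, 0, -0.08, 0, 0, 0], [0, 0, -0.12, 0, 0, 0], [-0.03, 0, -0.16, 0, 0, 0], [-0.03, 0, -0.19, 0, 0, 0], [-0.03, 0, -0.19, 0, 0, 0], [-0.03, 0, -0.19, 0, 0, 0]]]}}

```text
time_s: 5.85
position: [0.5906, -0.3139, 0.2997]
tcp_rot: [[0.239, 0.971, 0.005], [0.971, -0.239, -0.004], [-0.002, 0.006, -1.0]]
force: [-0.5, -0.1, -0.4]
opening: 0.457
grasp_force: 0.0
```

```bash
python3 - <<'E'
from h import *
a=cap('wrist','w3.png')
mv(.48,.2,.36,75)
for r in finder.outline_of('wrist','t_bar')[:2]: print(r['confidence'],rect(a,r['pixels'],.112),r['pixels'].sum())
for r in finder.outline_of('wrist','shaker')[:2]: print(r['confidence'],rect(a,r['pixels'],.07),r['pixels'].sum())
b=cap('side')
for r in finder.outline_of('side','t_bar')[:2]: print(r['confidence'],rect(b,r['pixels'],.107),r['pixels'].sum())
E
```

```text
t 5.9 pos [ 0.5895 -0.3126  0.297 ] yaw 76.19 F [-0.9 -0.5 -0.9] open 0.461 gf 0.0 j6 -23.7
delta [ 0.4716 -0.2287 -0.0633] rot [0.06 0.01 1.19]
0.97 [ 597.7 -282.6   57.9   15.    75.7] 650
0.2 [ 514.6 -258.3  253.3  142.9  -14. ] 27765
0.9 [ 502.8 -259.9  288.   160.8  -13.8] 27971
0.22 [ 507.9 -194.9  273.8  232.8  -13.9] 4926
```

View pics/w3.png

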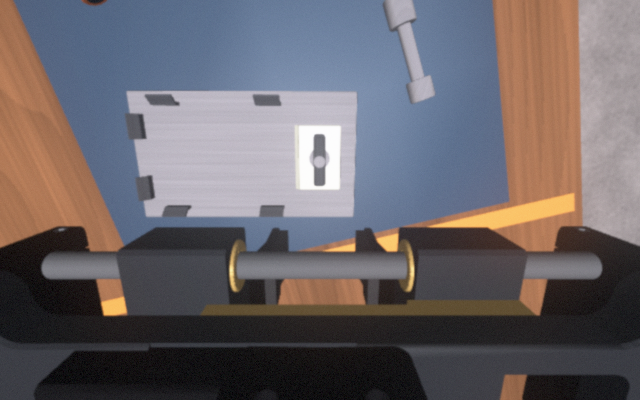

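The deck shows bar and pedestal at (319,160) with the bar square to the long edges, so it's in line (75.7° against deck −14°). Now on to the tray.

>>> {"op": "play_rows", "data": {"motion": [[[0.034, -0.021, -0.02, 0, 0, 0], [0.068, -0.042, -0.04, 0, 0, 0], [0.102, -0.063, -0.06, 0, 0, 0], [0.136, -0.084, -0.06, 0, 0, 0], [0.17, -0.105, -0.06, 0, 0, 0], [0.204, -0.126, -0.06, 0, 0, 0], [0.238, -0.147, -0.06, 0, 0, 0], [0.27, -0.165, -0.06, 0, 0, 0]]], "fingers": 0.06}}

```text
time_s: 6.77
position: [0.4916, -0.0086, 0.3554]
tcp_rot: [[0.238, 0.971, -0.003], [0.971, -0.238, 0.001], [0.0, -0.003, -1.0]]
force: [0.1, 0.1, 0.6]
opening: 0.689
grasp_force: 0.0
```

>>> {"op": "play_rows", "data": {"motion": [[[0.034, -0.021, 0, 0, 0, 0], [0.068, -0.042, 0, 0, 0, 0], [0.1, -0.06, 0, 0, 0, 0], [0.1, -0.06, 0, 0, 0, 0], [0.1, -0.06, 0, 0, 0, 0], [0.1, -0.06, 0, 0, 0, 0], [0.1, -0.06, 0, 0, 0, 0]]]}}

```text
time_s: 7.35
position: [0.4595, 0.0995, 0.3561]
tcp_rot: [[0.239, 0.971, -0.001], [0.971, -0.239, -0.0], [-0.001, -0.001, -1.0]]
force: [-0.2, 0.4, 0.3]
opening: 0.687
grasp_force: 0.0
```

```bash
python3 - <<'E'
from h import *
a=cap('wrist','w4.png');print(np.round(-a['R'].T@a['t'],3))
mv(.48,.2,.2,75)
for n in ['tray','tray_grip','tray_slot']:
  print(n,[(np.round(r['at'],3).tolist(),round(r['confidence'],2)) for r in finder.recognise('wrist',n)])
for r in finder.outline_of('wrist','tray')[:2]: print(r['confidence'],rect(a,r['pixels'],.015),r['pixels'].sum())
for r in finder.outline_of('wrist','tray_grip')[:2]: print(r['confidence'],rect(a,r['pixels'],.107),r['pixels'].sum())
E
```

```text
[0.476 0.166 0.501]
t 7.4 pos [0.4596 0.0993 0.3561] yaw 76.13 F [0.1 0.5 0.3] open 0.69 gf 0.0 j6 12.4
delta [ 0.1027 -0.0042  0.1561] rot [-0.04  0.03  1.13]
tray [([0.476, 0.214, 0.008], 0.71)]
tray_grip [([0.474, 0.214, 0.016], 0.73)]
tray_slot [([0.469, 0.214, 0.013], 0.65)]
0.66 [472.7 217.8 248.  148.5  28.7] 8986
0.68 [473.5 208.2 200.3 119.5  28. ] 8662
```

View pics/w4.png

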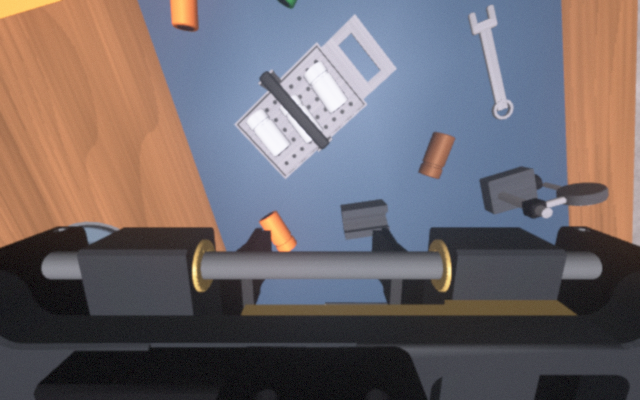

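The tray is at (236,124)–(287,178)–(367,101)–(317,43), its lug out to (396,68)/(356,14), and the handle runs from (266,75) to (323,146). Two white sleeves show plainly and the third is under the handle.

```bash
python3 - <<'E'
from h import *
a=cap('wrist')
P=proj(a,[(236,124),(287,178),(367,101),(317,43),(396,68),(356,14)],.015)[:,:2]*1000;print(np.round(P,1).tolist())
b=P[:4].mean(0);print('body c',b,'ang',[np.degrees(np.arctan2(*(P[j]-P[i])[::-1])) for i,j in [(0,3),(1,2)]],[np.degrees(np.arctan2(*(P[j]-P[i])[::-1])) for i,j in [(1,0),(2,3)]])
g=cv2.cvtColor(a['frame'],cv2.COLOR_RGB2GRAY)
m=np.zeros_like(g);m[60:165,250:340]=1
m=((g<60)&(m>0)).astype(np.uint8)
n,l,st,ce=cv2.connectedComponentsWithStats(m)
i=1+np.argmax(st[1:,4]);print('handle',st[i],rect(a,l==i,.105))
# grey tray pixels: exclude blue bench
mm=np.zeros_like(g);cv2.fillPoly(mm,[np.array([(228,124),(287,187),(376,100),(317,34)])],1)
f=a['frame'].astype(int);t=(abs(f[...,2]-f[...,0])<25)&(mm>0)&(g>75)
t=cv2.morphologyEx(t.astype(np.uint8),cv2.MORPH_OPEN,np.ones((3,3)))
print('grey',rect(a,t>0,.013))
for c in ['scene','side']:
    s=cap(c)
    for r in finder.outline_of(c,'tray')[:1]: print(c,r['confidence'],rect(s,r['pixels'],.015))
E
```

```text
[[343.3, 204.3], [399.7, 99.4], [556.1, 188.0], [499.3, 287.7], [609.3, 224.6], [564.9, 311.5]]
body c [449.60764377 194.83736609] ang [np.float64(28.148791375257527), np.float64(29.523537664076464)] [np.float64(118.24886586038281), np.float64(119.64664415297018)]Traceback (most recent call last):
  File "<stdin>", line 9, in <module>
    return _wrapfunc(a, 'argmax', axis=axis, out=out, **kwds)
    return bound(*args, **kwds)
ValueError: attempt to get argmax of an empty sequence
```

>>> {"op": "play_rows", "data": {"motion": [[[0.018, -0.006, 0.012, 0, 0, -6], [0.036, -0.012, 0.025, 0, 0, -12], [0.054, -0.018, 0.04, 0, 0, -18], [0.072, -0.025, 0.055, 0, 0, -25], [0.09, -0.032, 0.07, 0, 0, -32], [0.09, -0.032, 0.085, 0, 0, -38], [0.09, -0.032, 0.1, 0, 0, -42.7], [0.09, -0.032, 0.1, 0, 0, -42.7]]]}}

```text
time_s: 8.37
position: [0.4476, 0.1952, 0.254]
tcp_rot: [[-0.485, 0.874, -0.006], [0.874, 0.485, -0.001], [0.002, -0.006, -1.0]]
force: [0.1, 0.4, -0.3]
opening: 0.686
grasp_force: 0.0
```

>>> {"op": "play_rows", "data": {"motion": [[[0, 0, 0, 0, 0, 0], [0, 0, 0, 0, 0, 0]]]}}

```text
time_s: 8.53
position: [0.4502, 0.1953, 0.2573]
tcp_rot: [[-0.482, 0.876, 0.001], [0.876, 0.482, 0.0], [-0.0, 0.001, -1.0]]
force: [-0.2, 0.2, -0.1]
opening: 0.688
grasp_force: 0.0
```

```bash
python3 - <<'E'
from h import *
a=cap('wrist','w5.png');print(np.round(-a['R'].T@a['t'],3))
mv(.4496,.1948,.2,118.8)
for r in finder.outline_of('wrist','tray')[:2]: print(r['confidence'],rect(a,r['pixels'],.015),r['pixels'].sum())
E
```

```text
[0.417 0.256 0.403]
t 8.58 pos [0.4504 0.1953 0.2576] yaw 118.81 F [ 0.4 -0.6  0.4] open 0.688 gf 0.0 j6 -18.4
delta [ 0.     -0.001   0.0576] rot [0.12 0.04 0.01]
0.94 [485.2 195.3 248.  160.2  28. ] 11537
```

View pics/w5.png

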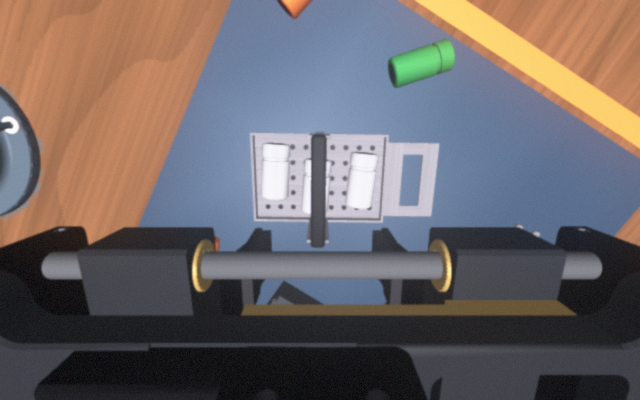

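```bash
python3 - <<'E'
from h import *
a=cap('wrist')
g=cv2.cvtColor(a['frame'],cv2.COLOR_RGB2GRAY)
print(g[180,300:340].tolist(), g[125:145,319].tolist())
print(np.round(proj(a,[(319,134),(318,246)],.107),4).tolist())
P=proj(a,[(251,133),(388,136),(383,221),(255,220)],.015)[:,:2];print(np.round(P,4).tolist(),P.mean(0))
for i,j in [(0,1),(3,2)]: print(np.degrees(np.arctan2(*(P[j]-P[i])[::-1])))
P=proj(a,[(402,154),(424,154),(424,206),(401,206)],.015)[:,:2];print('slot',P.mean(0))
E
```

```text
[207, 202, 194, 185, 207, 227, 237, 242, 245, 232, 169, 101, 77, 86, 88, 94, 92, 92, 93, 94, 95, 96, 88, 85, 95, 158, 223, 229, 215, 184, 163, 161, 167, 188, 201, 205, 207, 206, 207, 209] [154, 155, 156, 154, 155, 150, 135, 120, 104, 84, 69, 80, 85, 92, 97, 95, 93, 96, 94, 97]
[[0.4192, 0.2488, 0.107], [0.4755, 0.1435, 0.107]]
[[0.3418, 0.2053], [0.4997, 0.2878], [0.5555, 0.1857], [0.3975, 0.1006]] [0.44863868 0.19483303]
27.590770003947885
28.302999509355875
slot [0.5604431  0.25397976]
```

The handle stands between the fingers at column 319, rows 134–246. All three sleeves are visible in the tray, with the lug to the right. Small correction, then down.

>>> {"op": "play_rows", "data": {"motion": [[[0.002, -0.001, 0.035, 0, 0, 0.6], [0.002, -0.001, 0.07, 0, 0, 0.6], [0.002, -0.001, 0.105, 0, 0, 0.6], [0.002, -0.001, 0.135, 0, 0, 0.6], [0.002, -0.001, 0.155, 0, 0, 0.6], [0.002, -0.001, 0.165, 0, 0, 0.6], [0.002, -0.001, 0.165, 0, 0, 0.6], [0.002, -0.001, 0.165, 0, 0, 0.6]]]}}

```text
time_s: 9.35
position: [0.4484, 0.1967, 0.092]
tcp_rot: [[-0.474, 0.88, 0.001], [0.88, 0.474, 0.0], [-0.0, 0.001, -1.0]]
force: [0.4, 0.1, 1.1]
opening: 0.689
grasp_force: 0.0
```

>>> {"op": "play_rows", "data": {"motion": [[[0, 0, 0, 0, 0, 0], [0, 0, 0, 0, 0, 0], [0, 0, 0, 0, 0, 0], [0, 0, 0, 0, 0, 0], [0, 0, 0, 0, 0, 0], [0, 0, 0, 0, 0, 0], [0, 0, 0, 0, 0, 0]]], "fingers": 0.005}}

```text
time_s: 9.93
position: [0.4477, 0.1967, 0.0917]
tcp_rot: [[-0.475, 0.88, 0.0], [0.88, 0.475, 0.0], [-0.0, 0.0, -1.0]]
force: [0.2, -0.2, 0.9]
opening: 0.243
grasp_force: 0.0
```

```bash
python3 - <<'E'
from h import *
mv(.4496,.1948,.2,118.2)
print(bot.read_state()['moment'])
E
```

```text
t 9.93 pos [0.4477 0.1967 0.0917] yaw 118.33 F [ 0.2 -0.2  0.9] open 0.243 gf 0.0 j6 -17.7
delta [-0.0026  0.0008 -0.1083] rot [0.02 0.01 0.13]
[ 0.07060425 -0.09215882 -0.03600357]
```

Still closing; wait, then lift gently.

>>> {"op": "play_rows", "data": {"motion": [[[0, 0, 0, 0, 0, 0], [0, 0, 0, 0, 0, 0], [0, 0, 0, 0, 0, 0], [0, 0, 0, 0, 0, 0]]]}}

```text
time_s: 10.27
position: [0.446, 0.196, 0.0915]
tcp_rot: [[-0.475, 0.88, -0.003], [0.88, 0.475, -0.001], [0.001, -0.004, -1.0]]
force: [-3.4, -3.4, 5.7]
opening: 0.18
grasp_force: 30.0
```

>>> {"op": "play_rows", "data": {"motion": [[[0, 0, -0.002, 0, 0, 0], [0, 0, -0.006, 0, 0, 0], [0, 0, -0.012, 0, 0, 0], [0, 0, -0.018, 0, 0, 0], [0, 0, -0.024, 0, 0, 0], [0, 0, -0.028, 0, 0, 0], [0, 0, -0.03, 0, 0, 0], [0, 0, -0.03, 0, 0, 0]]]}}

```text
time_s: 10.93
position: [0.4481, 0.1968, 0.1222]
tcp_rot: [[-0.475, 0.88, 0.002], [0.88, 0.475, 0.0], [-0.0, 0.002, -1.0]]
force: [0.1, 0.2, -6.8]
opening: 0.183
grasp_force: 30.0
```

```bash
python3 - <<'E'
from h import *
mv(.4496,.1948,.2,118.2)
s=bot.read_state();print(s['moment'],s['tcp_rot'])
E
```

```text
t 10.93 pos [0.4481 0.1968 0.1222] yaw 118.33 F [ 0.1  0.2 -6.8] open 0.183 gf 30.0 j6 -17.7
delta [-0.0025  0.0005 -0.0778] rot [0.09 0.03 0.13]
[ 0.00864321 -0.11007297 -0.04904154] [[-4.74549626e-01  8.80227348e-01  1.57122489e-03]
 [ 8.80228638e-01  4.74549709e-01  3.42998609e-04]
 [-4.43707559e-04  1.54580701e-03 -9.99998707e-01]]
```

Holding, with 30 N of grip and 6.8 N of load. Raise it and turn to the nest's yaw.

>>> {"op": "play_rows", "data": {"motion": [[[0, 0, -0.008, 0, 0, 0], [0, 0, -0.022, 0, 0, 0], [0, 0, -0.038, 0, 0, 2], [0, 0, -0.056, 0, 0, 5], [0, 0, -0.074, 0, 0, 9], [0, 0, -0.092, 0, 0, 13], [0, 0, -0.108, 0, 0, 17], [0, 0, -0.117, 0, 0, 20.4]]]}}

```text
time_s: 11.6
position: [0.4478, 0.1967, 0.2406]
tcp_rot: [[-0.135, 0.991, 0.002], [0.991, 0.135, 0.0], [0.0, 0.002, -1.0]]
force: [0.7, 0.4, -6.5]
opening: 0.185
grasp_force: 30.0
```

>>> {"op": "play_rows", "data": {"motion": [[[0, 0, -0.003, 0, 0, 4], [0, 0, -0.003, 0, 0, 8], [0, 0, -0.003, 0, 0, 12], [0, 0, -0.003, 0, 0, 16], [0, 0, -0.003, 0, 0, 19], [0, 0, -0.003, 0, 0, 21], [0, 0, -0.003, 0, 0, 22], [0, 0, -0.003, 0, 0, 22]]]}}

```text
time_s: 12.27
position: [0.447, 0.1966, 0.2415]
tcp_rot: [[0.243, 0.97, -0.001], [0.97, -0.243, -0.0], [-0.0, -0.001, -1.0]]
force: [0.3, -0.2, -6.7]
opening: 0.179
grasp_force: 30.0
```

```bash
python3 - <<'E'
from h import *
mv(.4767,-.2535,.242,75.9)
E
```

```text
t 12.27 pos [0.447  0.1966 0.2415] yaw 75.92 F [ 0.3 -0.2 -6.7] open 0.179 gf 30.0 j6 24.7
delta [-0.4293  0.1382 -0.0005] rot [-0.05  0.02  0.02]
```

>>> {"op": "play_rows", "data": {"motion": [[[-0.004, 0.0013, 0, 0, 0, 0], [-0.01, 0.0032, 0, 0, 0, 0], [-0.02, 0.0064, 0, 0, 0, 0], [-0.034, 0.011, 0, 0, 0, 0], [-0.05, 0.016, 0, 0, 0, 0], [-0.066, 0.021, 0, 0, 0, 0], [-0.082, 0.0265, 0, 0, 0, 0], [-0.098, 0.0315, 0, 0, 0, 0]]]}}

```text
time_s: 12.93
position: [0.4543, 0.0921, 0.2416]
tcp_rot: [[0.243, 0.97, 0.0], [0.97, -0.243, -0.001], [-0.001, 0.0, -1.0]]
force: [0.1, -0.4, -7.4]
opening: 0.177
grasp_force: 30.0
```

>>> {"op": "play_rows", "data": {"motion": [[[-0.016, 0.005, 0, 0, 0, 0], [-0.032, 0.0103, 0, 0, 0, 0], [-0.048, 0.0155, 0, 0, 0, 0], [-0.064, 0.0206, 0, 0, 0, 0], [-0.08, 0.0258, 0, 0, 0, 0], [-0.096, 0.031, 0, 0, 0, 0], [-0.112, 0.036, 0, 0, 0, 0], [-0.128, 0.0412, 0, 0, 0, 0]]]}}

```text
time_s: 13.6
position: [0.4627, -0.042, 0.2416]
tcp_rot: [[0.243, 0.97, -0.0], [0.97, -0.243, -0.0], [-0.0, -0.0, -1.0]]
force: [-0.1, 0.7, -7.3]
opening: 0.181
grasp_force: 30.0
```

>>> {"op": "play_rows", "data": {"motion": [[[-0.016, 0.005, 0, 0, 0, 0], [-0.032, 0.0103, 0, 0, 0, 0], [-0.048, 0.0155, 0, 0, 0, 0], [-0.064, 0.0206, 0, 0, 0, 0], [-0.08, 0.0258, 0, 0, 0, 0], [-0.096, 0.031, 0, 0, 0, 0], [-0.112, 0.036, 0, 0, 0, 0], [-0.128, 0.0412, 0, 0, 0, 0]]]}}

```text
time_s: 14.27
position: [0.4713, -0.1761, 0.2415]
tcp_rot: [[0.243, 0.97, -0.001], [0.97, -0.243, -0.0], [-0.0, -0.001, -1.0]]
force: [-0.6, 0.8, -7.0]
opening: 0.183
grasp_force: 30.0
```

>>> {"op": "play_rows", "data": {"motion": [[[-0.015, 0.005, 0, 0, 0, 0], [-0.029, 0.0093, 0, 0, 0, 0], [-0.042, 0.0135, 0, 0, 0, 0], [-0.053, 0.017, 0, 0, 0, 0], [-0.062, 0.02, 0, 0, 0, 0], [-0.069, 0.022, 0, 0, 0, 0], [-0.074, 0.0235, 0, 0, 0, 0], [-0.0755, 0.024, 0, 0, 0, 0]]]}}

```text
time_s: 14.93
position: [0.4771, -0.2543, 0.2415]
tcp_rot: [[0.243, 0.97, 0.0], [0.97, -0.243, -0.0], [-0.0, 0.0, -1.0]]
force: [0.3, 0.5, -7.6]
opening: 0.18
grasp_force: 30.0
```

>>> {"op": "play_rows", "data": {"motion": [[[0, 0, 0, 0, 0, 0], [0, 0, 0, 0, 0, 0]]]}}

```text
time_s: 15.1
position: [0.4768, -0.2528, 0.2414]
tcp_rot: [[0.243, 0.97, -0.001], [0.97, -0.243, 0.001], [0.001, -0.001, -1.0]]
force: [-0.3, 0.2, -7.3]
opening: 0.18
grasp_force: 30.0
```

```bash
python3 - <<'E'
from h import *
a=cap('wrist');b=cap('side')
mv(.4767,-.2535,.163,75.9);print(bot.read_state()['moment'])
cv2.imwrite('pics/w6.png',np.vstack([a['frame'][0:240,100:540],b['frame'][60:220,240:460].repeat(2,0).repeat(2,1)])[:,:,::-1])
E
```

```text
t 15.2 pos [ 0.4768 -0.2527  0.2415] yaw 75.97 F [ 0.4 -0.4 -6.5] open 0.183 gf 30.0 j6 -25.8
delta [-0.0009  0.0001  0.0785] rot [-0.04 -0.03  0.07]
[ 0.02464349 -0.08273061 -0.03951267]
```

View pics/w6.png

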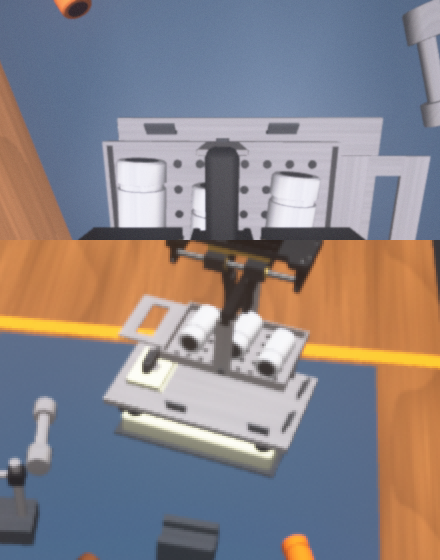

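The tray hangs level over the deck with the three sleeves in it. The lug is toward the lock end and the deck's far edge shows at row 118. A quick numeric check of tray against deck.

```bash
python3 - <<'E'
from h import *
a=cap('wrist')
n=np.array([.4767,-.2535]);t=np.radians(-14.1);M=np.array([[np.cos(t),np.sin(t)],[-np.sin(t),np.cos(t)]])
loc=lambda px,z:np.round((proj(a,px,z)[:,:2]-n)@M.T*1000,1).tolist()
print('deck edge, want y=80, x -110/170',loc([(218,118),(482,118)],.07))
print('tray edge, want y=60, x -90/90',loc([(204,142),(440,148)],.1635))
print('lug end, want x157 y50; slot x 111..137 y35',loc([(529,156),(472,176),(500,176)],.1635))
print('guides y~63,x+-62',loc([(244,124),(276,124),(366,124),(399,124),(244,133),(399,133)],.085))
E
```

```text
deck edge, want y=80, x -110/170 [[-108.3, 79.0], [168.2, 79.3]]
tray edge, want y=60, x -90/90 [[-88.5, 58.9], [89.8, 54.6]]
lug end, want x157 y50; slot x 111..137 y35 [[158.3, 48.6], [116.8, 33.2], [138.5, 33.2]]
guides y~63,x+-62 [[-77.6, 72.8], [-45.6, 72.8], [44.7, 72.9], [77.8, 73.0], [-78.2, 64.0], [78.4, 64.2]]
```

Aligned to about 1 mm. Lowering.

>>> {"op": "play_rows", "data": {"motion": [[[0, 0, 0.004, 0, 0, 0], [0, 0, 0.012, 0, 0, 0], [0, 0, 0.022, 0, 0, 0], [0, 0, 0.032, 0, 0, 0], [0, 0, 0.042, 0, 0, 0], [0, 0, 0.05, 0, 0, 0], [0, 0, 0.055, 0, 0, 0], [0, 0, 0.057, 0, 0, 0]]]}}

```text
time_s: 15.92
position: [0.4764, -0.2531, 0.1831]
tcp_rot: [[0.243, 0.97, -0.002], [0.97, -0.243, 0.002], [0.001, -0.002, -1.0]]
force: [-0.6, 0.6, -6.2]
opening: 0.181
grasp_force: 30.0
```

>>> {"op": "play_rows", "data": {"motion": [[[0, 0, 0.003, 0, 0, 0], [0, 0, 0.006, 0, 0, 0], [0, 0, 0.009, 0, 0, 0], [0, 0, 0.012, 0, 0, 0], [0, 0, 0.014, 0, 0, 0], [0, 0, 0.016, 0, 0, 0], [0, 0, 0.017, 0, 0, 0], [0, 0, 0.017, 0, 0, 0]]]}}

```text
time_s: 16.58
position: [0.4769, -0.2534, 0.1674]
tcp_rot: [[0.243, 0.97, -0.0], [0.97, -0.243, 0.0], [0.0, -0.0, -1.0]]
force: [-0.4, -0.6, -6.2]
opening: 0.177
grasp_force: 30.0
```

>>> {"op": "play_rows", "data": {"motion": [[[0, 0, 0.001, 0, 0, 0], [0, 0, 0.002, 0, 0, 0], [0, 0, 0.003, 0, 0, 0], [0, 0, 0.003, 0, 0, 0]]]}}

```text
time_s: 16.92
position: [0.4769, -0.2534, 0.1644]
tcp_rot: [[0.243, 0.97, -0.0], [0.97, -0.243, 0.0], [0.0, -0.0, -1.0]]
force: [-0.1, -0.7, -8.1]
opening: 0.183
grasp_force: 30.0
```

```bash
python3 - <<'E'
from h import *
mv(.4767,-.2535,.163,75.9);print(bot.read_state()['moment'])
E
```

```text
t 16.92 pos [ 0.4769 -0.2534  0.1644] yaw 75.93 F [-0.1 -0.7 -8.1] open 0.183 gf 30.0 j6 -25.8
delta [-0.0001 -0.0002  0.0014] rot [-0.02 -0.01  0.03]
[-0.01245009 -0.01542619  0.00355425]
```

>>> {"op": "play_rows", "data": {"motion": [[[0, 0, 0.0007, 0, 0, 0], [0, 0, 0.0015, 0, 0, 0], [0, 0, 0.002, 0, 0, 0], [0, 0, 0.002, 0, 0, 0]]]}}

```text
time_s: 17.25
position: [0.4769, -0.2534, 0.1624]
tcp_rot: [[0.243, 0.97, -0.0], [0.97, -0.243, 0.0], [0.0, -0.0, -1.0]]
force: [0.3, -0.2, -6.9]
opening: 0.179
grasp_force: 30.0
```

```bash
python3 - <<'E'
from h import *
mv(.4767,-.2535,.163,75.9);print(bot.read_state()['moment'])
E
```

```text
t 17.25 pos [ 0.4769 -0.2534  0.1624] yaw 75.93 F [ 0.3 -0.2 -6.9] open 0.179 gf 30.0 j6 -25.8
delta [-0.0001 -0.0002 -0.0006] rot [-0.01 -0.    0.03]
[ 0.02661222 -0.08640958  0.02390928]
```

>>> {"op": "play_rows", "data": {"motion": [[[0, 0, 0.0007, 0, 0, 0], [0, 0, 0.0013, 0, 0, 0], [0, 0, 0.0013, 0, 0, 0]]]}}

```text
time_s: 17.5
position: [0.4773, -0.2536, 0.1616]
tcp_rot: [[0.243, 0.97, 0.001], [0.97, -0.243, -0.0], [-0.0, 0.001, -1.0]]
force: [0.3, 0.0, -4.9]
opening: 0.18
grasp_force: 30.0
```

```bash
python3 - <<'E'
from h import *
mv(.4767,-.2535,.163,75.9);print(bot.read_state()['moment'])
E
```

```text
t 17.5 pos [ 0.4773 -0.2536  0.1616] yaw 75.93 F [ 0.3  0.  -4.9] open 0.18 gf 30.0 j6 -25.8
delta [-0.     -0.0006 -0.0014] rot [0.05 0.01 0.03]
[ 0.01731357 -0.01930552  0.07033314]
```

Contact beginning; another millimetre.

>>> {"op": "play_rows", "data": {"motion": [[[0, 0, 0.0006, 0, 0, 0], [0, 0, 0.0012, 0, 0, 0], [0, 0, 0.0012, 0, 0, 0], [0, 0, 0.0012, 0, 0, 0]]]}}

```text
time_s: 17.83
position: [0.4773, -0.2536, 0.1615]
tcp_rot: [[0.243, 0.97, 0.001], [0.97, -0.243, -0.001], [-0.001, 0.001, -1.0]]
force: [-1.5, 1.9, 5.5]
opening: 0.18
grasp_force: 30.0
```

```bash
python3 - <<'E'
from h import *
mv(.4767,-.2535,.163,75.9);print(bot.read_state()['moment'])
E
```

```text
t 17.83 pos [ 0.4773 -0.2536  0.1615] yaw 75.94 F [-1.5  1.9  5.5] open 0.18 gf 30.0 j6 -25.8
delta [-0.     -0.0006 -0.0015] rot [0.08 0.03 0.04]
[0.32516533 0.2893849  0.01279391]
```

Seated. Release and go up.

>>> {"op": "play_rows", "data": {"motion": [[[0, 0, 0, 0, 0, 0], [0, 0, 0, 0, 0, 0], [0, 0, 0, 0, 0, 0], [0, 0, 0, 0, 0, 0], [0, 0, 0, 0, 0, 0]]], "fingers": 0.05}}

```text
time_s: 18.25
position: [0.4771, -0.2537, 0.16]
tcp_rot: [[0.243, 0.97, 0.0], [0.97, -0.243, -0.0], [-0.0, 0.0, -1.0]]
force: [0.5, -0.5, 0.3]
opening: 0.478
grasp_force: 0.0
```

>>> {"op": "play_rows", "data": {"motion": [[[0, 0, -0.02, 0, 0, 0], [0, 0, -0.045, 0, 0, 0], [0, 0, -0.07, 0, 0, 0], [0, 0, -0.09, 0, 0, 0], [-0.02, 0.03, -0.11, 0, 0, 0], [-0.02, 0.06, -0.12, 0, 0, 0], [-0.02, 0.06, -0.12, 0, 0, 0], [-0.02, 0.06, -0.12, 0, 0, 0]]]}}

```text
time_s: 18.92
position: [0.5315, -0.2882, 0.2805]
tcp_rot: [[0.243, 0.97, 0.002], [0.97, -0.243, -0.001], [-0.001, 0.002, -1.0]]
force: [-0.1, 1.3, -0.3]
opening: 0.573
grasp_force: 0.0
```

```bash
python3 - <<'E'
from h import *
a=cap('wrist','w7.png');mv(.5967,-.2836,.2,75.9)
for r in finder.outline_of('wrist','t_bar')[:2]: print(r['confidence'],rect(a,r['pixels'],.112),r['pixels'].sum())
E
```

```text
t 18.97 pos [ 0.53   -0.2871  0.2795] yaw 75.95 F [ 0.3  0.4 -0. ] open 0.575 gf 0.0 j6 -25.0
delta [0.0196 0.0639 0.0794] rot [-0.08 -0.03  0.05]
0.88 [ 596.1 -282.2   60.1   19.5   74.5] 866
```

View pics/w7.png

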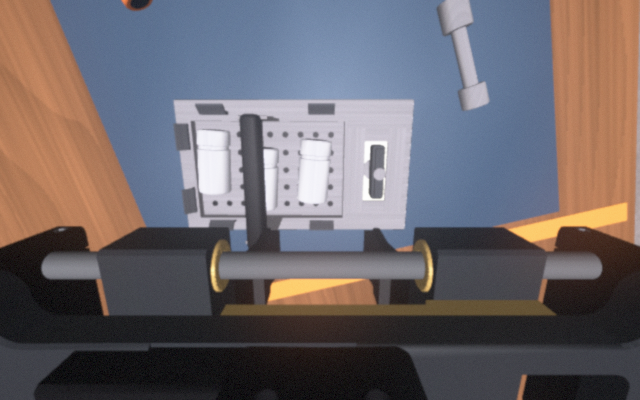

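Tray seated, T-bar (376,172) through the middle of the slot (363–387), all three sleeves inside. Go to the T-bar.

>>> {"op": "play_rows", "data": {"motion": [[[0.01, 0.03, 0, 0, 0, 0], [0.02, 0.055, 0, 0, 0, 0], [0.02, 0.063, 0.02, 0, 0, 0], [0.02, 0.063, 0.05, 0, 0, 0], [0.02, 0.063, 0.08, 0, 0, 0], [0.02, 0.063, 0.1, 0, 0, 0], [0.02, 0.063, 0.11, 0, 0, 0], [0.02, 0.063, 0.11, 0, 0, 0]]], "fingers": 0.032}}

```text
time_s: 19.68
position: [0.5936, -0.2817, 0.1665]
tcp_rot: [[0.243, 0.97, -0.007], [0.97, -0.243, 0.005], [0.003, -0.008, -1.0]]
force: [0.1, 0.3, 0.8]
opening: 0.371
grasp_force: 0.0
```

>>> {"op": "play_rows", "data": {"motion": [[[0, 0, 0.02, 0, 0, 0], [0, 0, 0.04, 0, 0, 0], [0, 0, 0.055, 0, 0, 0], [0, 0, 0.062, 0, 0, 0], [0, 0, 0.062, 0, 0, 0], [0, 0, 0.062, 0, 0, 0]]]}}

```text
time_s: 20.18
position: [0.5967, -0.2838, 0.1091]
tcp_rot: [[0.243, 0.97, 0.001], [0.97, -0.243, -0.001], [-0.001, 0.001, -1.0]]
force: [-0.3, 0.9, -0.1]
opening: 0.369
grasp_force: 0.0
```

```bash
python3 - <<'E'
from h import *
mv(.5967,-.2836,.1075,75.9)
E
```

```text
t 20.18 pos [ 0.5967 -0.2838  0.1091] yaw 75.93 F [-0.3  0.9 -0.1] open 0.369 gf 0.0 j6 -21.0
delta [ 0.0002 -0.0001  0.0016] rot [0.08 0.03 0.03]
```

>>> {"op": "play_rows", "data": {"motion": [[[0, 0, 0, 0, 0, 0], [0, 0, 0, 0, 0, 0], [0, 0, 0, 0, 0, 0], [0, 0, 0, 0, 0, 0], [0, 0, 0, 0, 0, 0]]], "fingers": 0.005}}

```text
time_s: 20.6
position: [0.5966, -0.2836, 0.109]
tcp_rot: [[0.243, 0.97, 0.001], [0.97, -0.243, -0.001], [-0.001, 0.001, -1.0]]
force: [-1.0, -0.1, 2.6]
opening: 0.16
grasp_force: 30.0
```

>>> {"op": "play_rows", "data": {"motion": [[[0, 0, 0, 0, 0, 6], [0, 0, 0, 0, 0, 12], [0, 0, 0, 0, 0, 18], [0, 0, 0, 0, 0, 24], [0, 0, 0, 0, 0, 30], [0, 0, 0, 0, 0, 36], [0, 0, 0, 0, 0, 42], [0, 0, 0, 0, 0, 48]]]}}

```text
time_s: 21.27
position: [0.5966, -0.2837, 0.109]
tcp_rot: [[0.886, 0.464, 0.001], [0.464, -0.886, -0.001], [0.0, 0.001, -1.0]]
force: [-0.1, -0.5, 2.9]
opening: 0.152
grasp_force: 30.0
```

>>> {"op": "play_rows", "data": {"motion": [[[0, 0, 0, 0, 0, 6], [0, 0, 0, 0, 0, 12], [0, 0, 0, 0, 0, 18], [0, 0, 0, 0, 0, 24], [0, 0, 0, 0, 0, 30], [0, 0, 0, 0, 0, 36], [0, 0, 0, 0, 0, 42], [0, 0, 0, 0, 0, 42]]]}}

```text
time_s: 21.93
position: [0.5967, -0.2838, 0.109]
tcp_rot: [[0.97, -0.245, 0.001], [-0.245, -0.97, -0.001], [0.001, 0.001, -1.0]]
force: [-0.5, 0.2, 3.8]
opening: 0.161
grasp_force: 30.0
```

>>> {"op": "play_rows", "data": {"motion": [[[0, 0, 0, 0, 0, 0], [0, 0, 0, 0, 0, 0], [0, 0, 0, 0, 0, 0], [0, 0, 0, 0, 0, 0]]]}}

```text
time_s: 22.27
position: [0.5966, -0.2838, 0.109]
tcp_rot: [[0.971, -0.241, 0.001], [-0.241, -0.971, -0.001], [0.001, 0.001, -1.0]]
force: [-0.5, -0.3, 5.3]
opening: 0.16
grasp_force: 30.0
```

>>> {"op": "play_rows", "data": {"motion": [[[0, 0, 0, 0, 0, 0], [0, 0, 0, 0, 0, 0], [0, 0, 0, 0, 0, 0], [0, 0, 0, 0, 0, 0]]], "fingers": 0.04}}

```text
time_s: 22.6
position: [0.5961, -0.2831, 0.1075]
tcp_rot: [[0.97, -0.242, -0.001], [-0.242, -0.97, 0.001], [-0.001, -0.0, -1.0]]
force: [0.4, -0.4, 0.3]
opening: 0.381
grasp_force: 0.0
```

>>> {"op": "play_rows", "data": {"motion": [[[0, 0, -0.02, 0, 0, 0], [0, 0, -0.05, 0, 0, 0], [0, 0, -0.08, 0, 0, 0], [0, 0, -0.11, 0, 0, 0], [-0.03, 0, -0.15, 0, 0, 0], [-0.06, 0, -0.18, 0, 0, 0], [-0.09, 0, -0.2, 0, 0, 0], [-0.09, 0, -0.2, 0, 0, 0]]]}}

```text
time_s: 23.27
position: [0.5063, -0.2607, 0.3129]
tcp_rot: [[0.97, -0.243, 0.003], [-0.243, -0.97, -0.003], [0.003, 0.003, -1.0]]
force: [1.0, -0.0, 0.2]
opening: 0.461
grasp_force: 0.0
```

>>> {"op": "play_rows", "data": {"motion": [[[0, 0, 0, 0, 0, 0], [0, 0, 0, 0, 0, 0], [0, 0, 0, 0, 0, 0]]]}}

```text
time_s: 23.52
position: [0.5094, -0.2615, 0.3067]
tcp_rot: [[0.97, -0.243, -0.001], [-0.243, -0.97, 0.001], [-0.001, -0.001, -1.0]]
force: [0.7, -0.3, -0.5]
opening: 0.464
grasp_force: 0.0
```

```bash
python3 - <<'E'
from h import *
a=cap('wrist','w8.png');mv(.5967,-.2836,.2,-14)
for r in finder.outline_of('wrist','t_bar')[:2]: print(r['confidence'],rect(a,r['pixels'],.112),r['pixels'].sum())
E
```

```text
t 23.57 pos [ 0.5094 -0.2615  0.3064] yaw -14.05 F [-0.2  0.2 -0.4] open 0.458 gf 0.0 j6 65.7
delta [0.0902 0.0004 0.1062] rot [-0.06  0.12 -0.05]
0.93 [ 597.2 -283.1   59.3   14.4  -13.7] 716
```

View pics/w8.png

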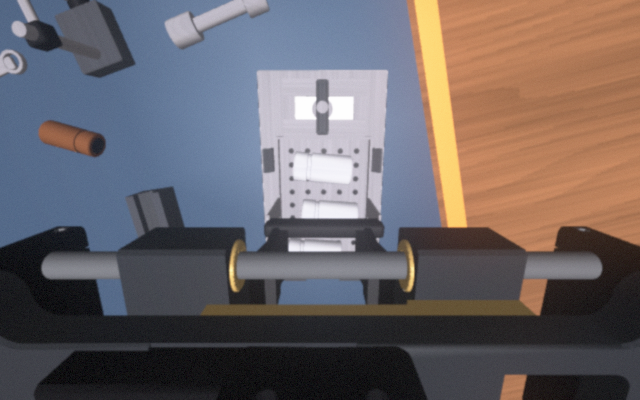

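The T-bar (322,107) lies crosswise over the lug at −13.7°. The tray sits between its guides with all three sleeves in it, and the gripper is clear.

```bash
python3 -c "
from rig import bot
print(bot.hand_in())"
```

```text
the job is handed in; nothing more can be done
None
```

The tray is seated flat in the shaker with all three sleeves, the T-bar is turned crosswise over the lug, and the gripper is clear; I handed the job in at about 24 s, but the hand-in gave no verdict.

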